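Shut off the marked air valve in the covered valve box

TASK

Shut off the workshop's red air line: push the loose cover of the grey valve box fully aside (towards the robot's left, onto the box's flat deck) so the valves are uncovered, then push the red valve lever clockwise until it is fully shut against its stop. Only push: the cover must stay down in its guide rails and not be lifted or tipped. Leave the blue lever and everything else on the bench where it is.

Things in the scene. Friction and masses are not known exactly. Their poses are not given: they have to be found in the camera images.
- box: Grey air-valve box, fixed on the bench, 280 (x) by 300 (y) by 60 mm high, turned up to 0.3 rad. Origin: centre of its underside. Its -y half is an open well (x -120..120, y -138..0 mm) with two valves; its +y half is a flat deck at z 60. Steel guide rails at both x sides (inner faces x +-134) and stop strips at both y ends (inner faces y +-144) rise to z 68.
- cover: Loose aluminium cover plate, 264 (x) by 145 (y) by 5 mm, 0.3 to 0.65 kg, lying at z 60 on the box between the rails, 2 mm play; slides along the box's y with a few N. Origin: centre of its underside; axes as the box's. Starts over the well, centre at box y -70..-55 mm; fully aside it meets the +y stop strip at y +71.5 mm and uncovers the whole well.
- ridge (a point): Middle of the top of the black ridge on the cover, for pushing: 90 mm along x, 14 mm along y, standing 20 mm above the plate, over the cover's centre. Its top is 85 mm above the bench.
- red_lever (a joint): Quarter-turn lever of the red valve (red sleeve with white band: the marked one), in the well. 0 rad: points to the box's -y, along its pipe (open). Grows clockwise seen from above to 1.571 rad: points to the box's -x, across the pipe, at its stop (shut). Starts at 0 to 0.25; stays where it is left; turning takes about 0.12 N m.
- red_pivot (a point): On the red lever's vertical pin, fixed, 44 mm above the bench, at box y -30 mm and box x -30 or +70 mm (the two valves may be swapped). The hub has radius 12 mm, top 53 mm above the bench; pipe and valve body below the lever reach up to 38 mm.
- red_tip (a point): End of the red lever, 75 mm from its pin, at mid-height, 44 mm above the bench. The lever is 14 mm wide, its underside 38 mm and its top 50 mm above the bench; away from the hub, only the pipe lies under it, up to 33 mm.
- blue_lever (a joint): Quarter-turn lever of the blue valve (blue sleeve: leave it), in the well. 0 rad: points to the box's -y, along its pipe (open). Grows clockwise seen from above to 1.571 rad: points to the box's -x, across the pipe, at its stop (shut). Starts at 0 to 0.25; stays where it is left; turning takes about 0.12 N m.
- blue_pivot (a point): On the blue lever's vertical pin, fixed, 44 mm above the bench, at box y -30 mm and box x -30 or +70 mm (the two valves may be swapped). The hub has radius 12 mm, top 53 mm above the bench; pipe and valve body below the lever reach up to 38 mm.
- blue_tip (a point): End of the blue lever, 75 mm from its pin, at mid-height, 44 mm above the bench. The lever is 14 mm wide, its underside 38 mm and its top 50 mm above the bench; away from the hub, only the pipe lies under it, up to 33 mm.
- glue: Yellow glue bottle with orange cap, standing, diameter 48 mm, 130 mm tall. Loose bystander beside the box, to be left alone. Origin: centre of its underside.
- jar: Glass jar with steel lid, standing, diameter 64 mm, 75 mm tall. Loose bystander beside the box, to be left alone. Origin: centre of its underside.
- screwdriver: Screwdriver lying on the bench, handle to its -x. Loose bystander beside the box, to be left alone. Origin: centre of its underside (on the shaft line).
- offcut: Dark wood offcut, 100 x 50 x 35 mm. Loose bystander beside the box, to be left alone. Origin: centre of its underside.
- tape: Yellow tape measure, 65 x 32 x 62 mm. Loose bystander beside the box, to be left alone. Origin: centre of its underside.

How it is judged:
On the way, in this order (a step that is already met when the one before it is completed fails the run):
1. the cover is slid fully aside onto the deck (y of cover in the frame of box above 0.064 m), for 0.2 s.
2. the red lever is pushed fully shut (value of joint red_lever above 1.48 rad), for 0.2 s.
At the end, for the whole second after the job is handed in: The cover lies flat on the box's deck with its centre at y above 64 mm in the box frame (stop at 71.5 mm), at rest; the red lever stands at 1.48 rad or more (stop at 1.571); the blue lever's end is within 10 mm of where it was (y of cover in the frame of box above 0.064 m and z of cover in the frame of box below 0.066 m and linear speed of cover below 0.02 m/s and angle between cover's own z axis and vertical below 0.05 rad and value of joint red_lever above 1.48 rad and distance of blue_tip from where it was at the start of the episode below 0.01 m); the robot touches nothing.
It fails at once if the cover is lifted or tipped out of its guides (more than 12 mm up or 0.15 rad) (z of cover in the frame of box above 0.072 m or angle between cover's own z axis and vertical above 0.15 rad).
It fails at once if the blue lever's end is moved by more than 10 mm (distance of blue_tip from where it was at the start of the episode above 0.01 m).
It fails at once if a bystander is moved or lifted by more than 25 mm (distance of any of glue, jar, screwdriver, offcut, tape from where it was at the start of the episode above 0.025 m).
It also fails if it takes over 48 s, if anything falls off the work surface, if the arm or the gripper's body presses on something with over 40 N, if the wrist force passes 120 N, or if a joint passes its speed limit or range.

ROBOT

A 7-joint arm with a two-finger parallel gripper is mounted at the origin on the work surface. World frame = base frame: x ahead of the robot, y to its left, z up, the work surface at z = 0. Lengths are in m, angles in rad, forces in N, time in s.
With the tool pointing down it reaches from about 0.4 to 0.9 m from the base axis. Payload 5.5 kg.
Tool frame: the origin (TCP) lies midway between the tips of the shut fingers; the grasp point (between the pads) lies 19 mm behind it; z points along the fingers, y is the line along which they close (so a half turn about z gives the same grasp; the last joint's range is limited). The gripper opens to 92 mm and grips with 3 to 60 N. Pads are 19 mm wide; open, the fingers measure 130 mm over their backs; the gripper's body (75 mm by 190 mm) begins 47 mm behind the grasp point.
Start: joints at [1.411, 0.501, -0.427, 1.55, 0.221, 1.138, -0.21], TCP at [0.267, -0.593, 0.191] pointing down, gripper open.
Joint ranges: [-2.88, 2.88], [-0.31, 2.03], [-1.54, 1.56], [0.2, 2.42], [-1.41, 4.55], [0.19, 2.02], [-2.57, 2.57]. Speed limits (rad/s): [2.57, 2.57, 3.14, 3.14, 3.14, 3.14, 3.14].

INTERFACE

Orientations are given as a unit quaternion [x, y, z, w].
In Python, from workcell import * gives the robot as it stands.
- The arm moves only by the tool step_arm, never from a script. Its argument "commands" is a list that holds one entry, the list of rows, each a list of 5 numbers: the opening in per cent of the stroke, from 0 (shut) to 100 (fully open), then the shift along the tool's x, y, z in cm, then the turn about the tool's z in rad. A call has 1 to 12 rows; each row is the pose to reach, as a shift and turn from the pose commanded when the call began, along the tool's axes at that moment; what a row does not reach only later rows make up. A row lasts 1/12 s, in which the tool goes at most 41.7 mm and 7.16 degrees, less where a joint would pass 70% of its speed; a pose out of reach is approached as far as the arm can. A call with a gripper value outside its range is refused whole. The fingers move at their own pace and stop on an object; "grip_force" is the grip in N (left out, the last holds). Time passes only in rows, so rows that repeat a pose let the fingers close. It gives the time, the measured TCP pose, the force, the opening and the grip force at its end, in the units of the state.
- get_state(): the state, without advancing time (a new reading comes with each control period).
- snapshot(name): name is "scene" or "top" or "wrist"; returns (picture, depth): 384x512x3 uint8, red, green, blue; 384x512 float32, m along the optical axis (not along the pixel's ray), 0 where there is no reading.
- camera_params(name): a dict with "fx", "fy", "cx", "cy" (pixels), "distortion" ([k1, k2, p1, p2, k3] as OpenCV has them; the pictures are not rectified), "R" (3x3) and "t" (3): a world point X has camera coordinates R X + t; the wrist camera has in their place "T_tool_cam" (4x4, takes a point from camera to tool coordinates, whose origin is the TCP and whose axes are the flange's). Camera axes: x right, y down, z forward; pixel columns grow to the right and rows downward; lengths in m; the calibration is good to about 2 mm. A picture is of the moment at which its call begins: read the wrist's pose just before it. camera_params takes no time and is no camera call.
- job_done(): hands the job in; it is judged then, once.
Trained networks look in the newest picture that a camera, given by its name, has taken for a name from the list of things; names that differ only in an ending like _2 or _b are one class to them, and where a whole thing is asked for, a point or a joint stands for the part that bears it (a point fixed in the world has none). Each returns a list of dicts, best first, with "confidence" (0 to 1); they miss things now and then, are a little off and sometimes report something else, mostly with a low value. They report only what shows in the picture. A call takes as long as a camera call.
- silhouettes(camera, name): "pixels" (384x512 bool, what is visible of it).
- mark_of(camera, name): "position" ([x, y, z] in m, in the coordinates of the camera as it stood for that picture, good to about 4 mm: a listed point, or the origin of a listed thing).
The state is a dict: "t": time; "joint_pos": joint angles; "dq": joint speeds; "joint_torque": joint torques, N m; "tcp_pos": TCP position; "tool_rot": TCP orientation; "ft_force": force on the tool from outside, world axes, zero at the start; "torque": the same for the moment, N m; "finger_gap": finger opening in m; "grasp_force": force on a finger pad.
Only numpy, scipy, OpenCV 4.12 (cv2) and the standard library are available. Lean on these libraries where they do the work, as an engineer would, in place of code of your own. Each camera call takes 0.05 s, during which the arm holds its last target. There are 200 camera calls.

## Working session

There is one attempt and no reset: what is moved stays moved. The work goes in short steps, Python scripts to look and compute and a tool call to move; the robot and the scene stay as the last step left them, time stands still between calls to the robot, and variables do not carry over. Pictures are saved under pics/ and viewed, at most 10 in all, crops included, and the job is handed in when it is done.

Besides the shell and the picture viewer there is one more tool, called after "Emit:" by a JSON object that holds its "op" and its "data". step_arm: Moves the arm, as the interface text tells. Its arguments: {"type":"object","properties":{"commands":{"type":"array"},"grip_force":{"type":"number"}},"required":["commands"]}

```bash
mkdir -p pics; cat > h.py <<'E'
from workcell import *
import numpy as np, cv2
from scipy.spatial.transform import Rotation as Ro
def cam(name,st=None):
    p=camera_params(name)
    if name=="wrist":
        T=np.array(p["T_tool_cam"]); R=Ro.from_quat(st["tool_rot"]).as_matrix()
        A=R@T[:3,:3]; b=R@T[:3,3]+np.array(st["tcp_pos"])
    else:
        A=np.array(p["R"]).T; b=-A@np.array(p["t"])
    return A,b,p   # world = A c + b
def marks(name,names,st=None):
    A,b,p=cam(name,st)
    for n in names:
        for m in mark_of(name,n)[:1]:
            print(name,n,np.round(A@np.array(m["position"])+b,4),round(m["confidence"],2))
E
python3 - <<'E'
from h import *
s=get_state();print(s)
ims=[]
for c in ["scene","top"]:
    im,d=snapshot(c); ims.append(im)
    marks(c,["box","cover","ridge","glue","jar","screwdriver","offcut","tape"])
cv2.imwrite("pics/a.png",cv2.cvtColor(cv2.resize(np.vstack(ims),(800*512//1024*1,600)),cv2.COLOR_RGB2BGR))
E
```

```text
{'t': 0.0, 'joint_pos': array([ 1.41119979,  0.50183972, -0.42681061,  1.55142726,  0.22078368,
        1.13832507, -0.21028148]), 'dq': array([ 0.00025106, -0.00055586,  0.00033446,  0.00149362,  0.0002297 ,
        0.00185404,  0.00063411]), 'joint_torque': array([-6.45932050e-04, -5.66592586e+01, -5.81662238e+00, -2.79108632e+01,
       -6.87938696e-02,  3.09605955e-02,  1.73468343e-04]), 'tcp_pos': array([ 0.26636366, -0.5920736 ,  0.18969471]), 'tool_rot': array([ 9.77729721e-01,  2.09865783e-01, -1.62321165e-04, -9.58455629e-04]), 'ft_force': array([0.27509479, 0.3977518 , 0.12109843]), 'torque': array([0.00453506, 0.03090963, 0.01285814]), 'grasp_force': 0.0, 'finger_gap': 0.09224265592855574}
scene cover [ 0.5421 -0.1034  0.0594] 0.93
scene ridge [ 0.5467 -0.1032  0.0871] 0.57
scene glue [ 0.4341  0.1758 -0.0041] 0.68
scene jar [0.5948 0.191  0.0008] 0.55
scene screwdriver [ 0.5167 -0.2929 -0.0042] 0.81
scene offcut [ 7.504e-01 -9.410e-02  6.000e-04] 0.81
scene tape [0.763  0.0266 0.002 ] 0.93
top box [ 0.5451 -0.0399  0.0007] 0.81
top cover [ 0.5429 -0.1038  0.062 ] 0.64
top ridge [ 0.5495 -0.0989  0.0874] 0.85
top glue [0.4387 0.179  0.0007] 0.88
top screwdriver [ 0.5147 -0.2951 -0.0027] 0.77
top offcut [ 0.7472 -0.085   0.0027] 0.65
top tape [0.7619 0.0296 0.0024] 0.79
```

View pics/a.png

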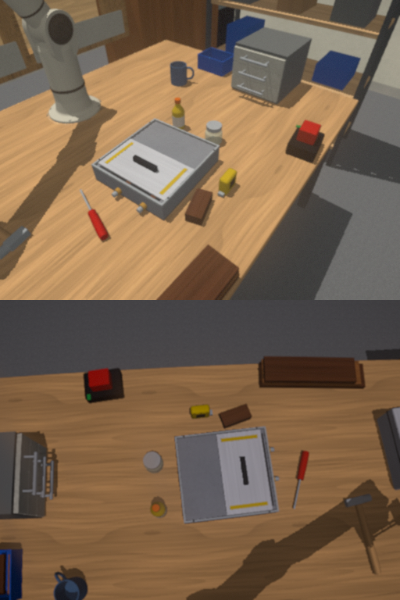

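```bash
python3 - <<'E'
from h import *
import math
for c in ["top","scene"]:
    im,d=snapshot(c); A,b,p=cam(c)
    K=np.array([[p["fx"],0,p["cx"]],[0,p["fy"],p["cy"]],[0,0,1]])
    v,u=np.mgrid[:384,:512]
    n=cv2.undistortPoints(np.stack([u.ravel(),v.ravel()],1).astype(np.float64)[:,None],K,np.array(p["distortion"]))[:,0]
    P=(np.c_[n,np.ones(len(n))]*d.ravel()[:,None])@A.T+b
    m=(d.ravel()>0)&(P[:,2]>.048)&(P[:,2]<.08)&(abs(P[:,0]-.545)<.2)&(abs(P[:,1]+.04)<.22)
    M=m.reshape(384,512).astype(np.uint8); nn,l,s,_=cv2.connectedComponentsWithStats(M)
    k=1+np.argmax(s[1:,4]); Q=P[(l==k).ravel()]
    r=cv2.minAreaRect((Q[:,:2]*1000).astype(np.float32)); print(c,r,np.median(Q[:,2]))
    R=P[(d.ravel()>0)&(P[:,2]>.079)&(P[:,2]<.1)&(abs(P[:,0]-.545)<.1)&(abs(P[:,1]+.1)<.08)]
    if len(R)>5: print("ridge",cv2.minAreaRect((R[:,:2]*1000).astype(np.float32)),np.median(R[:,2]),len(R))
E
```

```text
top ((542.3321533203125, -43.12150573730469), (282.3620910644531, 302.26629638671875), 3.8257968425750732) 0.06269744818036083
ridge ((545.8776245117188, -100.81964111328125), (89.70672607421875, 14.841079711914062), 3.813809394836426) 0.08432046053871767 212
scene ((541.1260375976562, -44.70747375488281), (284.2088317871094, 303.94061279296875), 3.830036163330078) 0.06343227592150735
ridge ((546.0136108398438, -103.50119018554688), (90.46497344970703, 15.493000984191895), 3.6773605346679688) 0.0837561022676016 192
```

Emit:
{"op": "step_arm", "data": {"commands": [[[0, 1.2, -0.8, 0, 0.03], [0, 4, -2.6, 0, 0.06], [0, 7.5, -4.9, 0, 0.1], [0, 11, -7.1, 0, 0.13], [0, 14.5, -9.4, 0, 0.16], [0, 18, -11.7, 0, 0.2], [0, 21.5, -13.9, 0, 0.23], [0, 25, -16.2, 0, 0.26], [0, 28.5, -18.5, 0, 0.3], [0, 32, -20.7, 0, 0.33], [0, 35.5, -23, 0, 0.356], [0, 38, -24.6, 0, 0.356]]]}}

```text
t: 2.0
tcp_pos: [0.5144, -0.2083, 0.1913]
tool_rot: [0.999, 0.034, 0.001, -0.0]
ft_force: [0.5, -0.0, 0.4]
finger_gap: 0.0166
grasp_force: 0.0
```

Emit:
{"op": "step_arm", "data": {"commands": [[[0, 1.5, -2, 1, 0], [0, 3, -4, 3, 0], [0, 3.9, -5.3, 5.5, 0], [0, 3.9, -5.3, 7.5, 0], [0, 3.9, -5.3, 9, 0], [0, 3.9, -5.3, 10.3, 0], [0, 3.9, -5.3, 11.2, 0], [0, 3.9, -5.3, 11.8, 0], [0, 3.9, -5.3, 11.8, 0], [0, 3.9, -5.3, 11.8, 0], [0, 3.9, -5.3, 11.8, 0]]]}}

```text
t: 2.92
tcp_pos: [0.5485, -0.1574, 0.0737]
tool_rot: [0.999, 0.033, 0.001, 0.0]
ft_force: [0.0, 0.5, 0.3]
finger_gap: -0.0002
grasp_force: 0.0
```

Emit:
{"op": "step_arm", "data": {"commands": [[[0, 0, -0.6, 0, 0], [0, 0, -1.4, 0, 0], [0, 0, -2.2, 0, 0], [0, 0, -3, 0, 0], [0, 0, -3.8, 0, 0], [0, 0, -4.6, 0, 0], [0, 0, -5.4, 0, 0], [0, 0, -6.2, 0, 0], [0, 0, -7, 0, 0], [0, 0, -7.8, 0, 0], [0, 0, -8.6, 0, 0], [0, 0, -9, 0, 0]]]}}

```text
t: 3.92
tcp_pos: [0.5417, -0.0655, 0.0728]
tool_rot: [0.999, 0.034, 0.0, -0.0]
ft_force: [-0.4, 0.6, -0.3]
finger_gap: 0.0002
grasp_force: 0.0
```

Emit:
{"op": "step_arm", "data": {"commands": [[[0, 0, -0.6, 0, 0], [0, 0, -1.2, 0, 0], [0, 0, -1.8, 0, 0], [0, 0, -2.4, 0, 0], [0, 0, -3, 0, 0], [0, 0, -3.6, 0, 0], [0, 0, -4.2, 0, 0], [0, 0, -4.7, 0, 0], [0, 0, -5.1, 0, 0], [0, 0, -5.5, 0, 0], [0, 0, -5.8, 0, 0], [0, 0, -6, 0, 0]]]}}

```text
t: 4.92
tcp_pos: [0.5377, -0.0069, 0.0727]
tool_rot: [0.999, 0.034, 0.0, -0.0]
ft_force: [0.1, 0.4, -0.3]
finger_gap: 0.0008
grasp_force: 0.0
```

```bash
python3 - <<'E'
from h import *
O=np.array([.542,-.0435]);a=.067
s=get_state();print(s["tcp_pos"],s["ft_force"])
def bx(w): d=np.array(w)[:2]-O; return d@[np.cos(a),np.sin(a)],d@[-np.sin(a),np.cos(a)]
print(bx(s["tcp_pos"]))
ims=[]
for c in ["top","scene"]:
    im,d=snapshot(c); A,b,p=cam(c); ims.append(im)
    for n in ["cover","ridge","red_pivot","red_tip","blue_pivot","blue_tip"]:
        for m in mark_of(c,n)[:1]:
            w=A@np.array(m["position"])+b; print(c,n,np.round(w,4),np.round(bx(w),4),round(m["confidence"],2))
t=cv2.resize(ims[0][140:300,200:380],None,fx=3.5,fy=3.5)
cv2.imwrite("pics/b.png",t[...,::-1])
E
```

```text
[ 0.53765711 -0.00693893  0.07273705] [ 0.12055411  0.39296951 -0.34536931]
(np.float64(-0.0018853845442708492), np.float64(0.03676979467770443))
top red_pivot [ 0.5439 -0.0451  0.    ] [ 0.0018 -0.0017] 0.69
scene cover [ 0.5413 -0.1027  0.0601] [-0.0047 -0.059 ] 0.94
scene ridge [ 0.5425 -0.1053  0.0838] [-0.0037 -0.0617] 0.91
```

View pics/b.png

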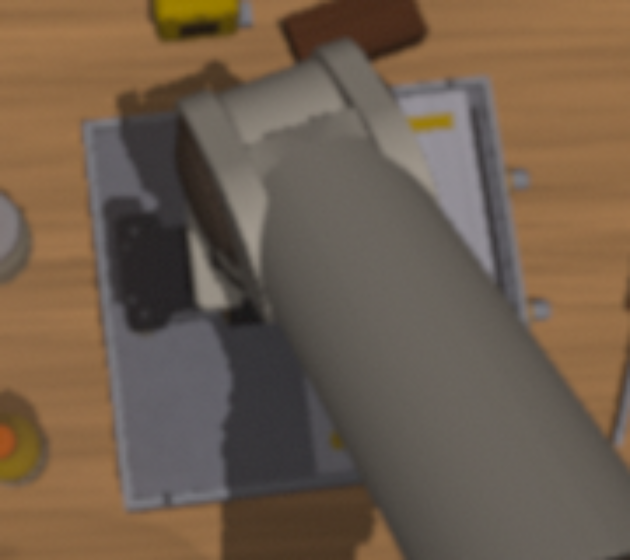

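```bash
python3 - <<'E'
from h import *
im,d=snapshot("scene"); w,dw=snapshot("wrist")
a=cv2.resize(im[130:290,100:300],(500,400)); b=cv2.resize(w,(500,375))[:, :]
b=cv2.resize(w,(300,225)); c=np.zeros((400,300,3),np.uint8); c[:225]=b
cv2.imwrite("pics/c.png",np.hstack([a,c])[...,::-1])
E
```

```text
(no output)
```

View pics/c.png

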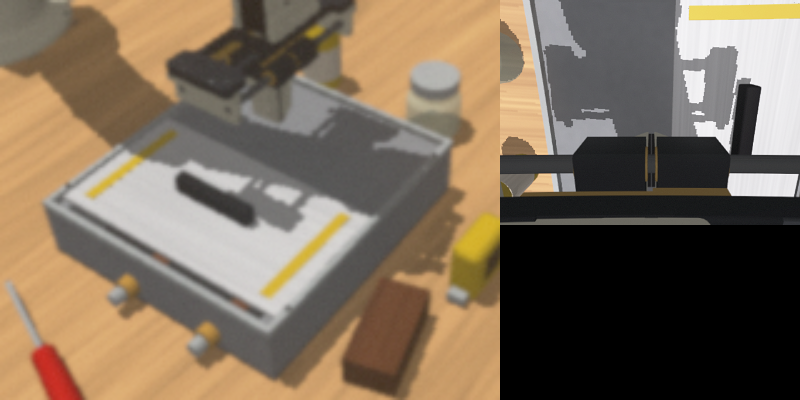

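```bash
python3 - <<'E'
from h import *
s=get_state()
for c in ["scene","top"]:
    A,b,p=cam(c); K=np.array([[p["fx"],0,p["cx"]],[0,p["fy"],p["cy"]],[0,0,1]])
    for w in [s["tcp_pos"],s["tcp_pos"]+[0,0,.06]]:
        print(c,w,cv2.projectPoints(np.array(w)[None],cv2.Rodrigues(A.T)[0],-A.T@b,K,np.array(p["distortion"]))[0].ravel())
c="scene";A,b,p=cam(c);K=np.array([[p["fx"],0,p["cx"]],[0,p["fy"],p["cy"]],[0,0,1]])
im,d=snapshot(c)
for u,v in [(208,177),(207,172),(206,168),(214,170),(190,176),(190,172),(180,170),(205,180),(203,176)]:
    n=cv2.undistortPoints(np.array([[[u,v]]],float),K,np.array(p["distortion"]))[0,0]
    print(u,v,np.round(A@(np.r_[n,1]*d[v,u])+b,3))
# ridge pixel test
E
```

```text
scene [ 0.53770026 -0.00736607  0.07274802] [210.54376918 187.7698079 ]
scene [ 0.53770026 -0.00736607  0.13274802] [208.82800306 169.06265888]
top [ 0.53770026 -0.00736607  0.07274802] [274.92714955 223.48429077]
top [ 0.53770026 -0.00736607  0.13274802] [275.92418547 219.35967132]
208 177 [ 0.55  -0.024  0.125]
207 172 [ 0.55  -0.026  0.141]
206 168 [ 0.549 -0.027  0.153]
214 170 [0.546 0.002 0.128]
190 176 [ 0.567 -0.094  0.18 ]
190 172 [ 0.574 -0.098  0.197]
180 170 [ 0.538 -0.095  0.183]
205 180 [0.491 0.019 0.057]
203 176 [0.476 0.028 0.058]
```

```bash
python3 - <<'E'
from h import *
s=get_state()
w,d=snapshot("wrist");A,b,p=cam("wrist",s);K=np.array([[p["fx"],0,p["cx"]],[0,p["fy"],p["cy"]],[0,0,1]])
print(np.round(p["T_tool_cam"],3),s["joint_pos"])
def P(u,v,d,A,b,p):
    K=np.array([[p["fx"],0,p["cx"]],[0,p["fy"],p["cy"]],[0,0,1]])
    n=cv2.undistortPoints(np.array([[u,v]],float).reshape(-1,1,2),K,np.array(p["distortion"]))[:,0]
    return (np.c_[n,np.ones(len(n))]*d)@A.T+b
for u,v in [(200,40),(250,100),(280,200),(470,60),(425,180),(430,150),(20,100)]:
    print(u,v,np.round(P(u,v,d[v,u],A,b,p),3))
marks("wrist",["cover","ridge"],s)
im,d=snapshot("scene");A,b,p=cam("scene")
Q=[]
for v in range(150,190):
    for u in range(165,240):
        if d[v,u]>0:
            q=P(u,v,d[v,u],A,b,p)[0]
            if q[2]>.1: Q.append(np.r_[u,v,q])
Q=np.array(Q);Q=Q[np.argsort(Q[:,4])]
print(np.round(Q[:25:3],3))
E
```

```text
[[ 0.001 -0.963 -0.27   0.072]
 [ 1.     0.     0.001 -0.001]
 [-0.001 -0.27   0.963 -0.194]
 [ 0.     0.     0.     1.   ]] [ 0.39922138  0.47880537 -0.54154104  1.92771562  0.32988405  0.82299509
 -1.82386423]
200 40 [[0.638 0.032 0.061]]
250 100 [[0.608 0.003 0.059]]
280 200 [[ 0.547 -0.02   0.061]]
470 60 [[ 0.637 -0.118  0.066]]
425 180 [[ 0.572 -0.097  0.085]]
430 150 [[ 0.588 -0.097  0.085]]
20 100 [[0.596 0.159 0.025]]
wrist cover [ 0.5455 -0.1019  0.0599] 0.66
wrist ridge [ 0.5443 -0.0988  0.0859] 0.8
[[ 2.14e+02  1.77e+02  5.47e-01 -1.00e-03  1.09e-01]
 [ 2.12e+02  1.78e+02  5.48e-01 -9.00e-03  1.11e-01]
 [ 2.11e+02  1.78e+02  5.48e-01 -1.30e-02  1.14e-01]
 [ 2.14e+02  1.75e+02  5.47e-01 -1.00e-03  1.15e-01]
 [ 2.12e+02  1.76e+02  5.47e-01 -8.00e-03  1.16e-01]
 [ 2.13e+02  1.75e+02  5.48e-01 -5.00e-03  1.18e-01]
 [ 2.13e+02  1.74e+02  5.46e-01 -3.00e-03  1.19e-01]
 [ 2.11e+02  1.76e+02  5.49e-01 -1.30e-02  1.20e-01]
 [ 2.06e+02  1.77e+02  5.43e-01 -2.40e-02  1.21e-01]]
```

```bash
python3 - <<'E'
from h import *
s=get_state()
w,d=snapshot("wrist");p=camera_params("wrist");T=np.array(p["T_tool_cam"])
K=np.array([[p["fx"],0,p["cx"]],[0,p["fy"],p["cy"]],[0,0,1]])
v,u=np.mgrid[:384,:512]
n=cv2.undistortPoints(np.stack([u.ravel(),v.ravel()],1).astype(float)[:,None],K,np.array(p["distortion"]))[:,0]
P=((np.c_[n,np.ones(len(n))]*d.ravel()[:,None])@T[:3,:3].T+T[:3,3]).reshape(384,512,3)
for y in range(225,384,12): print(y,[tuple((P[y,x]*1000).astype(int)) if d[y,x]>0 else None for x in (215,245,256,268,300,340)])
cv2.imwrite("pics/d.png",w[...,::-1])
E
```

```text
225 [(np.int64(-8), np.int64(-28), np.int64(12)), (np.int64(-8), np.int64(-8), np.int64(11)), (np.int64(-8), np.int64(-1), np.int64(11)), (np.int64(-8), np.int64(6), np.int64(12)), (np.int64(-6), np.int64(26), np.int64(7)), (np.int64(-6), np.int64(52), np.int64(7))]
237 [(np.int64(35), np.int64(-12), np.int64(-109)), (np.int64(36), np.int64(-4), np.int64(-110)), (np.int64(9), np.int64(-1), np.int64(-47)), (np.int64(35), np.int64(2), np.int64(-110)), (np.int64(35), np.int64(10), np.int64(-110)), (np.int64(36), np.int64(21), np.int64(-110))]
249 [(np.int64(36), np.int64(-11), np.int64(-118)), (np.int64(36), np.int64(-3), np.int64(-118)), (np.int64(9), np.int64(-1), np.int64(-61)), (np.int64(35), np.int64(1), np.int64(-117)), (np.int64(36), np.int64(9), np.int64(-117)), (np.int64(36), np.int64(19), np.int64(-118))]
261 [(np.int64(35), np.int64(-10), np.int64(-123)), (np.int64(35), np.int64(-3), np.int64(-123)), (np.int64(9), np.int64(-1), np.int64(-72)), (np.int64(34), np.int64(1), np.int64(-121)), (np.int64(36), np.int64(9), np.int64(-124)), (np.int64(35), np.int64(18), np.int64(-123))
[... 2087 characters left out ...]
(-141)), (np.int64(25), np.int64(1), np.int64(-141)), (np.int64(25), np.int64(7), np.int64(-141)), (np.int64(24), np.int64(14), np.int64(-140))]
369 [(np.int64(24), np.int64(-8), np.int64(-143)), (np.int64(23), np.int64(-2), np.int64(-142)), (np.int64(24), np.int64(0), np.int64(-143)), (np.int64(24), np.int64(1), np.int64(-143)), (np.int64(25), np.int64(6), np.int64(-144)), (np.int64(25), np.int64(14), np.int64(-144))]
381 [(np.int64(26), np.int64(-7), np.int64(-148)), (np.int64(25), np.int64(-2), np.int64(-147)), (np.int64(24), np.int64(0), np.int64(-146)), (np.int64(25), np.int64(1), np.int64(-147)), (np.int64(26), np.int64(6), np.int64(-148)), (np.int64(25), np.int64(13), np.int64(-147))]
```

View pics/d.png

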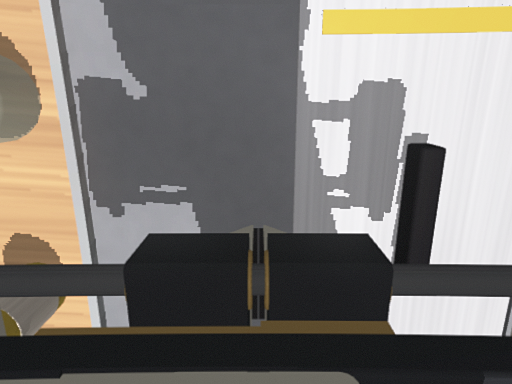

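```bash
python3 - <<'E'
from h import *
w,d=snapshot("wrist");p=camera_params("wrist");T=np.array(p["T_tool_cam"])
K=np.array([[p["fx"],0,p["cx"]],[0,p["fy"],p["cy"]],[0,0,1]])
for y in (224,226,228,230,232,234):
    r=[]
    for x in (236,246,256,266,276,286):
        n=cv2.undistortPoints(np.array([[[x,y]]],float),K,np.array(p["distortion"]))[0,0]
        r.append((T[:3,:3]@(np.r_[n,1]*d[y,x])+T[:3,3])*1000)
    print(y,[q.round().astype(int).tolist() for q in r])
E
```

```text
224 [[-8, -15, 12], [-8, -8, 13], [-8, -2, 13], [-8, 5, 13], [-8, 11, 12], [-8, 18, 13]]
226 [[-9, -15, 13], [-9, -8, 12], [-9, -2, 12], [11, 4, -39], [-9, 11, 12], [-9, 18, 12]]
228 [[-11, -15, 13], [10, -6, -39], [9, -1, -36], [11, 4, -40], [-10, 12, 12], [-10, 18, 12]]
230 [[11, -11, -44], [11, -6, -44], [9, -1, -40], [11, 3, -44], [10, 8, -42], [-12, 18, 12]]
232 [[11, -11, -46], [10, -6, -45], [9, -1, -41], [11, 3, -46], [11, 8, -46], [-13, 18, 12]]
234 [[36, -7, -108], [36, -4, -109], [9, -1, -45], [10, 3, -47], [35, 5, -107], [36, 7, -108]]
```

The fingertips really end about 37 mm above the reported TCP (scene and wrist depth agree), so the tool passed over the ridge without touching it. I'll go back and run the push lower.

Emit:
{"op": "step_arm", "data": {"commands": [[[0, 0.2, 1, 0, 0], [0, 0.2, 3.5, 0, 0], [0, 0.2, 6.5, 0, 0], [0, 0.2, 9.5, 0, 0], [0, 0.2, 12.5, 0, 0], [0, 0.2, 14.5, 0, 0], [0, 0.2, 15, 0.5, 0], [0, 0.2, 15, 1.5, 0], [0, 0.2, 15, 2.5, 0], [0, 0.2, 15, 3.3, 0], [0, 0.2, 15, 3.7, 0], [0, 0.2, 15, 3.7, 0]]]}}

```text
t: 7.07
tcp_pos: [0.5485, -0.1547, 0.0341]
tool_rot: [0.999, 0.035, -0.001, -0.001]
ft_force: [-0.3, 0.2, 0.6]
finger_gap: 0.0004
grasp_force: 0.0
```

```bash
python3 - <<'E'
from h import *
s=get_state(); print(s["tcp_pos"],s["ft_force"])
im,d=snapshot("scene");A,b,p=cam("scene");K=np.array([[p["fx"],0,p["cx"]],[0,p["fy"],p["cy"]],[0,0,1]])
w,_=snapshot("wrist")
cv2.imwrite("pics/e.png",np.hstack([cv2.resize(im[130:290,100:300],(400,320)),cv2.resize(w,(400,320))])[...,::-1])
E
```

```text
[ 0.54851193 -0.15473547  0.03405996] [-0.30405975  0.18107577  0.59947985]
```

View pics/e.png

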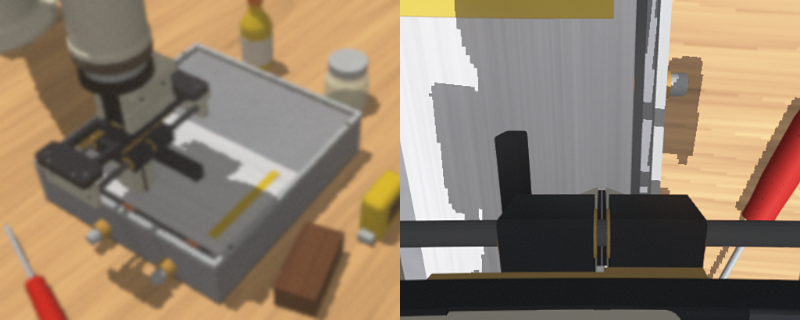

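The fingertip now stands just above the cover, on the -y side of the ridge (left panel ~(145,175)), with no contact force. Pushing.

Emit:
{"op": "step_arm", "data": {"commands": [[[0, 0, -0.5, 0, 0], [0, 0, -1, 0, 0], [0, 0, -1.5, 0, 0], [0, 0, -2, 0, 0], [0, 0, -2.5, 0, 0], [0, 0, -3, 0, 0], [0, 0, -3.5, 0, 0], [0, 0, -4, 0, 0], [0, 0, -4.5, 0, 0], [0, 0, -5, 0, 0]]]}}

```text
t: 8.0
tcp_pos: [0.5465, -0.1072, 0.0359]
tool_rot: [0.999, 0.033, 0.0, 0.0]
ft_force: [1.0, -2.3, 0.2]
finger_gap: 0.0005
grasp_force: 1.3
```

Emit:
{"op": "step_arm", "data": {"commands": [[[0, 0, -0.8, 0, 0], [0, 0, -1.6, 0, 0], [0, 0, -2.4, 0, 0], [0, 0, -3.2, 0, 0], [0, 0, -4, 0, 0], [0, 0, -4.8, 0, 0], [0, 0, -5.6, 0, 0], [0, 0, -6.4, 0, 0], [0, 0, -7.2, 0, 0], [0, 0, -7.9, 0, 0], [0, 0, -8.5, 0, 0], [0, 0, -9, 0, 0]]]}}

```text
t: 9.0
tcp_pos: [0.5403, -0.0164, 0.0357]
tool_rot: [0.999, 0.034, -0.0, -0.0]
ft_force: [0.9, -3.1, 2.3]
finger_gap: -0.0001
grasp_force: 1.7
```

```bash
cat >> h.py <<'E'
O=np.array([.542,-.0435]);al=.067
def bx(w):
    d=np.array(w)[:2]-O; return np.round([d@[np.cos(al),np.sin(al)],d@[-np.sin(al),np.cos(al)]],4)
def look(c,names):
    s=get_state(); im,d=snapshot(c); A,b,p=cam(c,s)
    for n in names:
        for m in mark_of(c,n)[:2]:
            w=A@np.array(m["position"])+b; print(c,n,np.round(w,4),bx(w),round(m["confidence"],2))
    return s,im
E
python3 - <<'E'
from h import *
s,_=look("scene",["cover","ridge","red_pivot","red_tip","blue_pivot","blue_tip"])
look("wrist",["cover","ridge"])
print(bx(s["tcp_pos"]),s["tcp_pos"],s["ft_force"])
E
```

```text
scene cover [0.538  0.0054 0.0583] [-0.0007  0.0491] 0.97
scene ridge [0.5362 0.0044 0.0842] [-0.0026  0.0482] 0.9
scene red_pivot [ 0.6099 -0.0697  0.0439] [ 0.066  -0.0306] 0.63
scene red_tip [ 0.6129 -0.1432  0.0409] [ 0.0641 -0.1042] 0.8
scene blue_pivot [ 0.5122 -0.0774  0.0447] [-0.0321 -0.0318] 0.81
scene blue_tip [ 0.5221 -0.1531  0.0402] [-0.0272 -0.108 ] 0.57
wrist cover [0.5377 0.0082 0.0581] [-0.0008  0.0519] 0.74
[0.0001 0.0272] [ 0.54026457 -0.01635558  0.03574559] [ 0.92502787 -3.11723728  2.29516851]
```

Emit:
{"op": "step_arm", "data": {"commands": [[[0, 0, -0.4, 0, 0], [0, 0, -0.8, 0, 0], [0, 0, -1.2, 0, 0], [0, 0, -1.5, 0, 0], [0, 0, -1.8, 0, 0], [0, 0, -2, 0, 0], [0, 0, -2.1, 0, 0], [0, 0, -2.1, 0, 0]]]}}

```text
t: 10.17
tcp_pos: [0.5389, 0.0041, 0.0357]
tool_rot: [0.999, 0.034, -0.0, -0.0]
ft_force: [-0.6, -0.1, -0.7]
finger_gap: 0.0004
grasp_force: 0.2
```

Emit:
{"op": "step_arm", "data": {"commands": [[[0, 0, -0.1, 0, 0], [0, 0, -0.2, 0, 0], [0, 0, -0.2, 0, 0]]]}}

```text
t: 10.42
tcp_pos: [0.5389, 0.0043, 0.0358]
tool_rot: [0.999, 0.033, -0.0, 0.001]
ft_force: [0.2, -4.6, 0.4]
finger_gap: 0.0005
grasp_force: 2.2
```

Emit:
{"op": "step_arm", "data": {"commands": [[[0, 0, -0.1, 0, 0], [0, 0, -0.2, 0, 0], [0, 0, -0.2, 0, 0], [0, 0, -0.2, 0, 0]]]}}

```text
t: 10.75
tcp_pos: [0.5388, 0.0044, 0.0358]
tool_rot: [0.999, 0.032, -0.0, 0.002]
ft_force: [0.1, -8.6, 1.1]
finger_gap: 0.0005
grasp_force: 4.2
```

```bash
python3 - <<'E'
from h import *
s,_=look("scene",["cover","ridge","red_pivot","red_tip","blue_pivot","blue_tip"])
look("wrist",["cover"])
print(bx(s["tcp_pos"]),s["tcp_pos"],s["ft_force"])
E
```

```text
scene cover [0.5355 0.027  0.0586] [-0.0018  0.0707] 0.81
scene ridge [0.5339 0.026  0.0843] [-0.0034  0.0699] 0.96
scene red_pivot [ 0.6103 -0.0683  0.0426] [ 0.0665 -0.0294] 0.63
scene red_pivot [ 0.5949  0.1915 -0.0015] [0.0685 0.2309] 0.3
scene red_tip [ 0.611  -0.1467  0.0419] [ 0.0619 -0.1075] 0.77
scene blue_pivot [ 0.5142 -0.0776  0.0462] [-0.03   -0.0322] 0.87
scene blue_tip [ 0.5229 -0.1511  0.0428] [-0.0263 -0.1061] 0.47
wrist cover [0.5375 0.0308 0.0592] [0.0005 0.0745] 0.91
[0.    0.048] [0.53880082 0.00442124 0.03575341] [ 0.0962201  -8.58781342  1.12698255]
```

Emit:
{"op": "step_arm", "data": {"commands": [[[0, 0, 0.6, 0, 0], [0, 0, 1.5, -0.5, 0], [0, 0, 1.7, -1.5, 0], [0, 0, 2, -3, 0], [0, 1, 3, -4, 0], [0, 3, 5.5, -4, 0], [0, 5.5, 8, -4, 0], [0, 8, 10.5, -4, 0], [0, 9.5, 12.5, -4, 0], [0, 9.9, 13.2, -4, 0], [0, 9.9, 13.2, -4, 0], [0, 9.9, 13.2, -4, 0]]]}}

```text
t: 12.2
tcp_pos: [0.6457, -0.1163, 0.0759]
tool_rot: [0.999, 0.033, -0.0, -0.001]
ft_force: [-0.1, 0.9, -0.2]
finger_gap: 0.0002
grasp_force: 0.0
```

```bash
python3 - <<'E'
from h import *
N=["cover","red_pivot","red_tip","blue_pivot","blue_tip"]
s,im=look("scene",N); _,w=look("wrist",N)
print(bx(s["tcp_pos"]),s["tcp_pos"],s["ft_force"],Ro.from_quat(s["tool_rot"]).as_matrix()[:2,0])
cv2.imwrite("pics/f.png",np.hstack([cv2.resize(im[130:290,100:300],(400,320)),cv2.resize(w,(400,320))])[...,::-1])
E
```

```text
scene cover [0.5359 0.0271 0.0588] [-0.0014  0.0708] 0.63
scene red_pivot [ 0.6117 -0.0684  0.0401] [ 0.0679 -0.0295] 0.82
scene red_tip [ 0.6139 -0.1464  0.0429] [ 0.0649 -0.1074] 0.59
scene red_tip [ 7.484e-01 -9.400e-02 -5.000e-04] [ 0.2026 -0.0642] 0.42
scene blue_pivot [ 0.5407 -0.0441 -0.0016] [-0.0014 -0.0006] 0.22
scene blue_tip [ 0.5208 -0.1502  0.0417] [-0.0283 -0.105 ] 0.39
wrist cover [0.5374 0.0296 0.0608] [0.0003 0.0732] 0.91
wrist red_pivot [ 0.6161 -0.0693  0.0474] [ 0.0722 -0.0307] 0.89
[ 0.0986 -0.0796] [ 0.64573751 -0.11628154  0.07593818] [-0.06228617  0.85853936 -0.21602453] [0.99777186 0.06671721]
```

View pics/f.png

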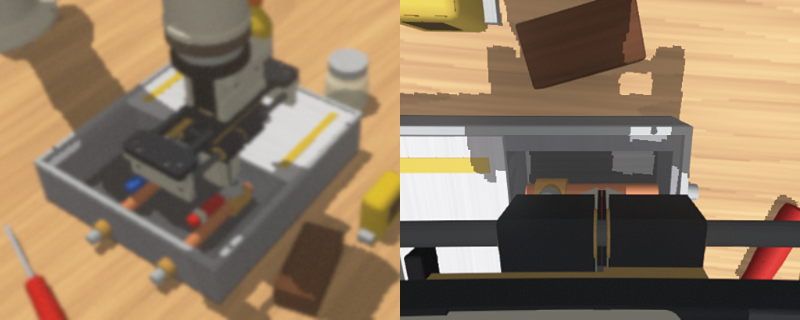

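Emit:
{"op": "step_arm", "data": {"commands": [[[0, 0.1, 0, 1, 0], [0, 0.1, 0, 2.5, 0], [0, 0.1, 0, 4, 0], [0, 0.1, 0, 5, 0], [0, 0.1, 0, 6, 0], [0, 0.1, 0, 6.7, 0], [0, 0.1, 0, 7.1, 0], [0, 0.1, 0, 7.1, 0], [0, 0.1, 0, 7.1, 0]]]}}

```text
t: 13.55
tcp_pos: [0.6475, -0.1172, 0.0048]
tool_rot: [0.999, 0.033, 0.0, -0.0]
ft_force: [0.5, 0.3, 0.5]
finger_gap: 0.0005
grasp_force: 0.0
```

Emit:
{"op": "step_arm", "data": {"commands": [[[0, -0.4, 0, 0, 0], [0, -0.8, 0, 0, 0], [0, -1.2, 0, 0, 0], [0, -1.6, 0, 0, 0], [0, -2, 0, 0, 0], [0, -2.4, 0, 0, 0], [0, -2.8, 0, 0, 0], [0, -3.2, 0, 0, 0], [0, -3.7, -0.1, 0, 0], [0, -4.2, -0.2, 0, 0], [0, -4.6, -0.3, 0, 0], [0, -5, -0.4, 0, 0]]]}}

```text
t: 14.55
tcp_pos: [0.597, -0.1168, 0.0051]
tool_rot: [0.999, 0.033, 0.0, 0.0]
ft_force: [4.1, 0.1, 3.0]
finger_gap: 0.0005
grasp_force: 1.8
```

```bash
python3 - <<'E'
from h import *
N=["red_tip","blue_tip"]
s,im=look("scene",N); _,w=look("wrist",N)
print(bx(s["tcp_pos"]),s["tcp_pos"],s["ft_force"])
cv2.imwrite("pics/g.png",np.hstack([cv2.resize(im[130:290,100:300],(400,320)),cv2.resize(w,(400,320))])[...,::-1])
E
```

```text
scene blue_tip [ 0.7489 -0.0933  0.0012] [ 0.2031 -0.0635] 0.31
scene blue_tip [ 0.6114 -0.0694  0.044 ] [ 0.0675 -0.0305] 0.21
wrist red_tip [ 0.5636 -0.1187  0.0437] [ 0.0165 -0.0765] 0.74
[ 0.05   -0.0768] [ 0.59701792 -0.11675489  0.00511296] [4.07327911 0.1173406  3.02276485]
```

View pics/g.png

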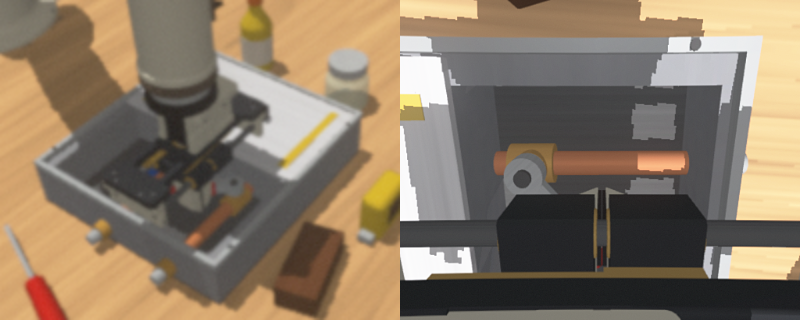

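Lever at ≈0.86 rad (tip at box (16,-76)), the finger is behind it. Continuing the arc.

Emit:
{"op": "step_arm", "data": {"commands": [[[0, -0.4, -0.2, 0, 0], [0, -0.8, -0.4, 0, 0], [0, -1.2, -0.65, 0, 0], [0, -1.6, -0.9, 0, 0], [0, -1.9, -1.2, 0, 0], [0, -2.1, -1.5, 0, 0], [0, -2.3, -1.8, 0, 0], [0, -2.5, -2.1, 0, 0], [0, -2.5, -2.3, 0, 0], [0, -2.5, -2.4, 0, 0], [0, -2.5, -2.4, 0, 0]]]}}

```text
t: 15.77
tcp_pos: [0.5695, -0.0942, 0.0045]
tool_rot: [0.999, 0.034, -0.001, 0.0]
ft_force: [-0.6, -1.8, 3.4]
finger_gap: 0.0008
grasp_force: 1.9
```

```bash
python3 - <<'E'
from h import *
N=["red_tip","red_pivot","blue_tip"]
look("scene",N); s,w=look("wrist",N)
print(bx(s["tcp_pos"]),s["tcp_pos"],s["ft_force"])
E
```

```text
scene red_tip [ 0.5392 -0.0794  0.0404] [-0.0052 -0.0357] 0.57
scene red_tip [ 0.5959  0.1897 -0.002 ] [0.0694 0.2291] 0.25
scene red_pivot [ 0.6123 -0.0676  0.0438] [ 0.0685 -0.0287] 0.81
wrist red_pivot [ 0.6146 -0.071   0.0426] [ 0.0706 -0.0323] 0.68
[ 0.0242 -0.0525] [ 0.56962906 -0.09431141  0.00441916] [-1.30333144 -0.84917368  4.10895592]
```

Emit:
{"op": "step_arm", "data": {"commands": [[[0, 0, -0.15, 0, 0], [0, 0, -0.3, 0, 0], [0, 0, -0.45, 0, 0], [0, 0, -0.6, 0, 0], [0, 0, -0.6, 0, 0]]]}}

```text
t: 16.58
tcp_pos: [0.5695, -0.0914, 0.0045]
tool_rot: [0.999, 0.033, -0.001, 0.002]
ft_force: [-2.9, -8.6, 2.3]
finger_gap: 0.0005
grasp_force: 3.6
```

Emit:
{"op": "step_arm", "data": {"commands": [[[0, 0, -0.15, 0, 0], [0, 0, -0.3, 0, 0], [0, 0, -0.3, 0, 0]]]}}

```text
t: 16.83
tcp_pos: [0.5694, -0.0911, 0.0046]
tool_rot: [0.999, 0.032, -0.001, 0.003]
ft_force: [-1.5, -13.4, 2.2]
finger_gap: 0.0004
grasp_force: 5.2
```

Emit:
{"op": "step_arm", "data": {"commands": [[[0, 0, 0.6, 0, 0], [0, 0, 1.2, 0, 0], [0, 0, 2.2, 0, 0], [0, 0, 2.2, -1, 0], [0, 0, 2.2, -3, 0], [0, 0, 2.2, -6, 0], [0, 0, 2.2, -9, 0], [0, 0, 5, -12, 0], [0, 0, 8, -14, 0], [0, 0, 11, -14, 0], [0, 0, 14, -14, 0], [0, 0, 14, -14, 0]]]}}

```text
t: 17.83
tcp_pos: [0.579, -0.2338, 0.1458]
tool_rot: [1.0, 0.029, 0.001, 0.002]
ft_force: [-0.3, -1.3, -1.3]
finger_gap: 0.0006
grasp_force: 0.0
```

```bash
python3 - <<'E'
from h import *
N=["cover","red_tip","red_pivot","blue_tip","blue_pivot"]
_,im=look("scene",N); s,w=look("wrist",N)
print(bx(s["tcp_pos"]),s["tcp_pos"],s["ft_force"])
cv2.imwrite("pics/i.png",np.hstack([cv2.resize(im[130:290,100:300],(400,320)),cv2.resize(w,(400,320))])[...,::-1])
E
```

```text
scene cover [0.5342 0.0268 0.0599] [-0.003   0.0706] 0.61
scene red_tip [ 0.5381 -0.0732  0.0402] [-0.0059 -0.0294] 0.51
scene red_pivot [ 0.6142 -0.0699  0.0431] [ 0.0703 -0.0312] 0.92
scene blue_tip [ 0.521  -0.1521  0.0377] [-0.0282 -0.1069] 0.61
scene blue_pivot [ 0.5116 -0.0785  0.042 ] [-0.0327 -0.0329] 0.61
wrist red_pivot [ 0.6119 -0.0696  0.0428] [ 0.068  -0.0307] 0.62
wrist blue_pivot [ 0.5123 -0.0736  0.0432] [-0.0316 -0.028 ] 0.67
[ 0.0255 -0.1814] [ 0.57963381 -0.22280552  0.14485836] [ 0.31355446 -0.02288855 -0.81574798]
```

View pics/i.png

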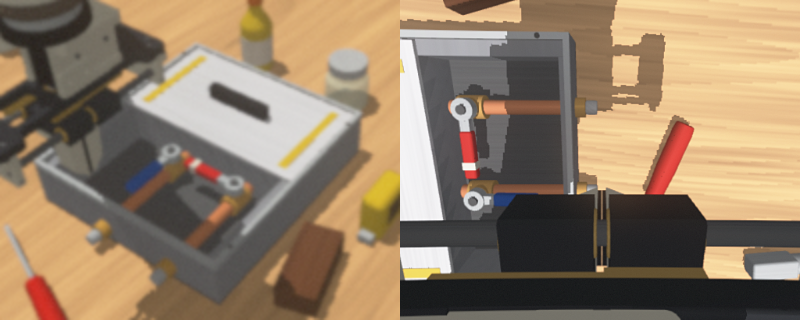

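The picture shows the red lever (left panel, about (205,170)) pointing to box -x, across its pipe. The blue lever has not moved, the cover lies against the far stop, and the arm is clear of everything.

```bash
python3 -c "
from workcell import *
print(job_done())"
```

```text
the job is handed in; nothing more can be done
None
```

The job is handed in, but no verdict came back: the last pictures and forces show the cover fully aside against its stop, the red lever shut against its stop, the blue lever where it was, and the arm clear of everything.

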